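# Centre the bud vase on its stand

### The job

The little bud vase stands off to one side of its round wooden stand on top of the books. Nudge it with light taps of the fingers until it stands in the middle of the stand. Do not pinch it, pick it up or let it tip, be gentle, and leave the stand and the things around it where they are.

Things in the scene. Friction and masses are not known exactly. Their poses are not given: they have to be found in the camera images.
- vase: white ceramic bud vase, solid, about 220 g, round about its z axis, 70 mm tall; small flat foot 42 mm across, round belly 72 mm across at 22 mm above the foot, narrow neck 24 mm across at 56 to 64 mm, lip 30 mm across. It stands loose on the stand and slides when pushed at the belly or lower; pushed at the neck it topples. Origin: centre of the underside of the foot; z up the vase
- stand: dark wooden round stand, a plain disc 112 mm across and 22 mm thick, about 600 g, flat on top, lying loose on the books. Origin: centre of its underside; z up, so its top centre is 22 mm along z
- books: two hardback books lying flat, one on the other, 230 mm by 300 mm at the bottom and 205 mm by 265 mm on top, 45 mm high together, fixed. Origin: centre of the underside, on the bench; x along the short side, y along the long side
- basket: open brass-coloured round bowl, 104 mm across, 45 mm high, on the bench beside the books. Origin: centre of the underside
- candle: amber glass candle jar with a lid, 60 mm across, 75 mm high, on the bench. Origin: centre of the underside
- mug: terracotta mug, 74 mm across, 80 mm high, handle on its +y side, on the bench. Origin: centre of the underside

How it is judged:
By the outcome, as a careful person would: the job done as asked, in the order asked, and still so for the second after the job is handed in, with the robot touching nothing.
It also fails if it takes over 42 s, if anything falls off the work surface, if the arm or the gripper's body presses on something with over 40 N, if the wrist force passes 120 N, or if a joint passes its speed limit or range.

### The arm

A 7-joint arm with a two-finger parallel gripper is mounted at the origin on the work surface. World frame = base frame: x ahead of the robot, y to its left, z up, the work surface at z = 0. Lengths are in m, angles in degrees, forces in N, time in s.
With the tool pointing down it reaches from about 0.4 to 0.925 m from the base axis. Payload 4.1 kg.
Tool frame: the origin (TCP) lies at the very end of the fingers, on their centre line; the grasp point (between the pads) lies 19 mm behind it; z points along the fingers, y is the line along which they close (so a half turn about z gives the same grasp; the last joint's range is limited). The gripper opens to 85 mm and grips with 20 to 120 N. Pads are 22 mm wide; open, the fingers measure 114 mm over their backs; the gripper's body (76 mm by 85 mm) begins 54 mm behind the grasp point. The pads swing forward as they close: fully open they stand 13 mm farther back than shut.
Start: joints at [-77.578, 22.827, 2.584, 88.041, -1.071, 69.15, -2.905], TCP at [0.202, 0.618, 0.231] pointing down, gripper open.
Joint ranges: [-161.44, 161.44], [-28.35, 127.94], [-78.24, 83.42], [0, 140.83], [-78.03, 258.03], [13.02, 114.36], [-168.23, 168.23]. Speed limits (degrees/s): [147.25, 147.25, 180, 180, 180, 180, 180].

### API

Orientations are given as a 3x3 rotation matrix whose columns are the frame's x, y, z axes.
In Python, from cell import manip gives the robot as it stands.
- The arm moves only by the tool apply_moves, never from a script. Its argument "targets" is a list of rows, each an object with "travel": the shift along the tool's x, y, z in m, a list of three; "roll": the turn about the tool's z in rad; "jaw": the finger opening in m, from 0 to 0.0854. In form: [{"travel": [tx, ty, tz], "roll": roll, "jaw": jaw}, ...]. A call has 1 to 12 rows; each row is the pose to reach, as a shift and turn from the pose commanded when the call began, along the tool's axes at that moment; what a row does not reach only later rows make up. A row lasts 1/12 s, in which the tool goes at most 41.7 mm and 7.16 degrees, less where a joint would pass 70% of its speed; a pose out of reach is approached as far as the arm can. A call with a gripper value outside its range is refused whole. The fingers move at their own pace and stop on an object; "grip_force" is the grip in N (left out, the last holds). Time passes only in rows, so rows that repeat a pose let the fingers close. It gives the time, the measured TCP pose, the force, the opening and the grip force at its end, in the units of the state.
- manip.state(): the state, without advancing time (a new reading comes with each control period).
- manip.read_camera(name): name is "scene" or "top"; returns a dict with "frame" (480x640x3 uint8, red, green, blue), "depth" (480x640 float32, m along the optical axis (not along the pixel's ray), 0 where there is no reading), "K" (3x3 intrinsics, pixels), "camera_from_world" (4x4, takes a point from world to camera coordinates). Camera axes: x right, y down, z forward; pixel columns grow to the right and rows downward; lengths in m; the calibration is good to about 2 mm. A picture is of the moment at which its call begins.
- manip.hand_in(): hands the job in; it is judged then, once.
Trained networks look in the newest picture that a camera, given by its name, has taken for a name from the list of things; names that differ only in an ending like _2 or _b are one class to them, and where a whole thing is asked for, a point or a joint stands for the part that bears it (a point fixed in the world has none). Each returns a list of dicts, best first, with "confidence" (0 to 1); they miss things now and then, are a little off and sometimes report something else, mostly with a low value. They report only what shows in the picture. A call takes as long as a camera call.
- manip.regions_of(camera, thing): "pixels" (480x640 bool, what is visible of it) and "rect" ([centre column, centre row, width, height] in pixels, round what is visible of it).
- manip.landmark_of(camera, thing): "xy" ([column, row] in pixels: a listed point, or the origin of a listed thing).
The state is a dict: "t": time; "joint_positions": joint angles; "qd": joint speeds; "effort": joint torques, N m; "ee_pos": TCP position; "tool_rot": TCP orientation; "wrist_force": force on the tool from outside, world axes, zero at the start; "torque": the same for the moment, N m; "grip_width": finger opening in m; "finger_force": force on a finger pad.
Only numpy, scipy, OpenCV 4.12 (cv2) and the standard library are available. Lean on these libraries where they do the work, as an engineer would, in place of code of your own. Each camera call takes 0.05 s, during which the arm holds its last target. There are 200 camera calls.

## Working session

There is one attempt and no reset: what is moved stays moved. The work goes in short steps, Python scripts to look and compute and a tool call to move; the robot and the scene stay as the last step left them, time stands still between calls to the robot, and variables do not carry over. Pictures are saved under pics/ and viewed, at most 10 in all, crops included, and the job is handed in when it is done.

Besides the shell and the picture viewer there is one more tool, called after "Emit:" as name(argument=value, ...) on one line, values as JSON. apply_moves: Moves the arm, as the interface text tells. Its arguments: {"type":"object","properties":{"targets":{"type":"array","items":{"type":"object","properties":{"travel":{"type":"array","items":{"type":"number"}},"roll":{"type":"number"},"jaw":{"type":"number"}}}},"grip_force":{"type":"number"}},"required":["targets"]}

```bash
mkdir -p pics; cat > h.py <<'E'
import numpy as np, cv2
from cell import manip
def pts(c, m):
    v,u=np.nonzero(m&(c['depth']>0)); d=c['depth'][v,u]
    p=np.linalg.inv(c['K'])@np.vstack([u*d,v*d,d])
    T=np.linalg.inv(c['camera_from_world'])
    return (T[:3,:3]@p).T+T[:3,3]
def fit(p):
    A=np.c_[2*p[:,:2],np.ones(len(p))]; s=np.linalg.lstsq(A,(p[:,:2]**2).sum(1),rcond=None)[0]
    return s[:2],np.sqrt(s[2]+s[:2]@s[:2])
E
python3 - <<'E'
from h import *
s=manip.state(); print(s['t'],s['ee_pos'],s['tool_rot'],s['wrist_force'],s['grip_width'])
ims=[]
for n in('top','scene'):
    c=manip.read_camera(n); ims.append(c['frame'])
    print(n,np.linalg.inv(c['camera_from_world']).round(3).tolist(),c['K'][0,0])
    for t in('vase','stand','books','basket','candle','mug'):
        r=manip.regions_of(n,t)
        for q in r[:1]:
            p=pts(c,q['pixels']); print(t,round(q['confidence'],2),np.round(q['rect']),q['pixels'].sum(),np.median(p,0).round(3),np.percentile(p,2,0).round(3),np.percentile(p,98,0).round(3))
    cv2.imwrite(f'pics/{n}0.png',c['frame'][:,:,::-1])
E
```

```text
0.0 [0.20163816 0.61724094 0.23021843] [[-9.50598629e-01  3.10422304e-01 -4.89691228e-04]
 [ 3.10422653e-01  9.50596567e-01 -1.98579919e-03]
 [-1.50937560e-04 -2.03970924e-03 -9.99997908e-01]] [0.75630682 0.17964119 0.12399871] 0.08502159050228432
top [[0.004, -0.984, 0.178, 0.386], [-1.0, 0.002, 0.031, 0.044], [-0.031, -0.178, -0.983, 1.066], [0.0, 0.0, 0.0, 1.0]] 450.80722762572975
vase 0.61 [352. 220.  31.  35.] 815 [ 0.599 -0.003  0.109] [ 0.574 -0.036  0.066] [0.634 0.028 0.138]
stand 0.89 [365. 222.  49.  49.] 1116 [ 0.599 -0.046  0.067] [ 0.555 -0.079  0.06 ] [0.66  0.008 0.071]
books 0.86 [358. 236. 139. 106.] 10369 [ 0.559 -0.005  0.044] [ 0.472 -0.161  0.022] [0.692 0.127 0.048]
basket 0.78 [464. 254.  45.  47.] 1747 [ 0.539 -0.268  0.007] [ 0.489 -0.308  0.001] [ 0.584 -0.212  0.047]
candle 0.96 [248. 259.  34.  30.] 670 [0.528 0.229 0.073] [ 0.503  0.205 -0.002] [0.557 0.258 0.078]
mug 0.62 [252. 215.  45.  37.] 1085 [0.646 0.23  0.03 ] [0.603 0.189 0.001] [0.672 0.274 0.081]
scene [[-0.847, 0.329, -0.416, 1.021], [0.53, 0.555, -0.641, 0.721], [0.02, -0.764, -0.645, 0.758], [0.0, 0.0, 0.0, 1.0]] 580.7234914308063
vase 0.89 [302. 224.  40.  37.] 1127 [0.619 0.016 0.106] [ 0.583 -0.012  0.068] [0.643 0.036 0.137]
stand 0.95 [294. 237.  65.  44.] 1222 [0.638 0.004 0.065] [ 0.57  -0.071  0.048] [0.666 0.033 0.069]
books 0.98 [313. 261. 182. 142.] 11877 [0.611 0.056 0.043] [ 0.48  -0.138  0.002] [0.703 0.138 0.047]
basket 0.9 [271. 178.  44.  34.] 1433 [ 0.536 -0.271  0.026] [ 0.492 -0.304  0.003] [ 0.589 -0.204  0.045]
mug 0.56 [357. 340.  46.  74.] 2788 [0.646 0.237 0.051] [0.609 0.196 0.003] [0.681 0.288 0.08 ]
```

```bash
cat >> h.py <<'E'
from scipy.optimize import least_squares
PZ=np.array([0,.022,.056,.064,.070]);PR=np.array([.021,.036,.012,.012,.015])
def look(n,save=None):
    c=manip.read_camera(n); out={}
    k=np.ones((3,3),np.uint8)
    er=lambda m:cv2.erode(m.astype(np.uint8),k)>0
    rv=manip.regions_of(n,'vase'); rs=manip.regions_of(n,'stand')
    if rv:
        m=rv[0]['pixels']; p=pts(c,er(m)); 
        q=p[(p[:,2]>.085)&(p[:,2]<.097)]   # belly band r~.036
        f=lambda x:np.hypot(*(q[:,:2]-x).T)-.0355
        out['belly']=least_squares(f,q[:,:2].mean(0)-.02*(c_dir(c)),loss='soft_l1',f_scale=.002).x,len(q)
        t=p[p[:,2]>.131]; out['lip']=t[:,:2].mean(0),len(t)
    if rs:
        # outline: project stand-top rim circle (z=.067) edges: contour pixels of union stand+vase intersected with plane z=.067
        m=rs[0]['pixels']; 
        T=np.linalg.inv(c['camera_from_world'])
        p=pts(c,m); p=p[(p[:,2]>.061)&(p[:,2]<.073)]
        # extreme points by angle
        x0=np.array([.61,-.02])
        for _ in range(20):
            a=np.arctan2(*(p[:,:2]-x0).T[::-1]); b=np.floor((a+np.pi)/(2*np.pi)*48).astype(int)
            r=np.hypot(*(p[:,:2]-x0).T); e=[np.nonzero(b==i)[0][np.argmax(r[b==i])] for i in np.unique(b)]
            e=[i for i in e if r[i]>.045]
            E=p[e,:2]; g=least_squares(lambda x:np.hypot(*(E-x[:2]).T)-.0555,x0,loss='soft_l1',f_scale=.002); x0=g.x
        out['stand']=x0,len(e); out['res']=np.std(g.fun)
    if save: cv2.imwrite(save,cv2.resize(c['frame'][120:360,200:520,::-1],(800,600)))
    return out
def c_dir(c):
    C=np.linalg.inv(c['camera_from_world'])[:2,3]; d=C-np.array([.61,-.01]); return d/np.linalg.norm(d)
E
python3 - <<'E'
from h import *
for n in('top','scene'): print(n,look(n,f'pics/{n}1.png'))
E
```

```text
top {'belly': (array([ 0.6092782 , -0.00371899]), 22), 'lip': (array([ 0.60684665, -0.00344337]), 144), 'stand': (array([ 0.60818756, -0.02791377]), 37), 'res': np.float64(0.0007582461085044235)}
scene {'belly': (array([6.08840398e-01, 2.90343581e-04]), 183), 'lip': (array([0.61155121, 0.00504289]), 115), 'stand': (array([ 0.61160429, -0.02005374]), 34), 'res': np.float64(0.001500505664004117)}
```

View pics/top1.png

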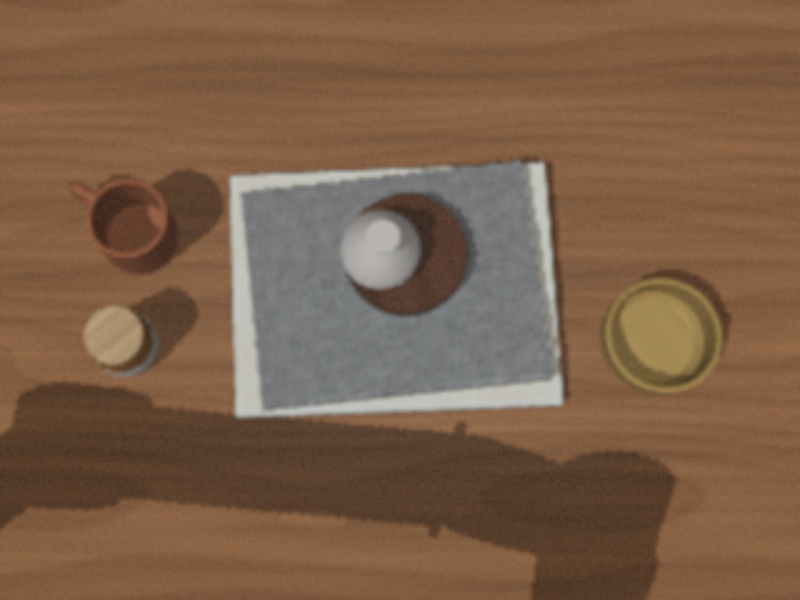

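View pics/scene1.png

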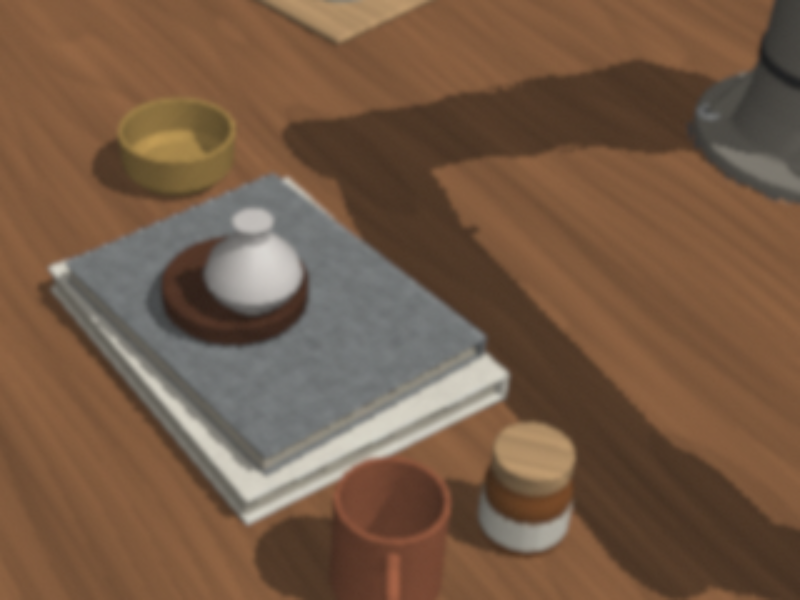

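```bash
cat > s.py <<'E'
from h import *
th=np.linspace(0,2*np.pi,72)
def hull(c,xy,z0,prof):
    P=np.array([[xy[0]+r*np.cos(t),xy[1]+r*np.sin(t),z0+z] for z,r in prof for t in th])
    T=c['camera_from_world']; q=(T[:3,:3]@P.T).T+T[:3,3]; q=(c['K']@q.T).T; q=q[:,:2]/q[:,2:]
    h=cv2.convexHull(q.astype(np.float32)); m=np.zeros((480*4,640*4),np.uint8)
    cv2.fillConvexPoly(m,np.round(h*4+1.5).astype(np.int32),1); return m
def jac(xy,z0,prof,c,fn):
    return fn(xy)
VP=[(0,.021),(.010,.031),(.022,.036),(.034,.031),(.056,.012),(.064,.012),(.07,.015)]
def cent(m):
    v,u=np.nonzero(m); return np.array([u.mean(),v.mean()])
def solve(x0,fn,goal):
    x=np.array(x0,float); d=.004
    for _ in range(4):
        e=goal-fn(x); J=np.c_[[(fn(x+d*np.eye(2)[i])-fn(x-d*np.eye(2)[i]))/(2*d) for i in(0,1)]].T
        x=x+np.linalg.solve(J,e)
    return x
def iou(a,b):
    b=cv2.resize(b,(640,480),interpolation=cv2.INTER_AREA)>0; return (a&b).sum()/(a|b).sum()
def measure(n,save=None,v0=(.609,0),s0=(.609,-.026)):
    c=manip.read_camera(n)
    rv,rs=manip.regions_of(n,'vase'),manip.regions_of(n,'stand')
    mv,ms=rv[0]['pixels'],rs[0]['pixels']
    up=lambda m:(cent(m)*4+1.5)
    v=solve(v0,lambda x:cent(hull(c,x,.067,VP)),up(mv))
    hv=hull(c,v,.067,VP)
    # stand: fit on union with vase excluded
    SP=[(0,.056),(.022,.056)]
    s=solve(s0,lambda x:cent(hull(c,x,.045,SP)&(1-hv)),up(ms&~mv))
    print(n,'vase',v.round(4),'stand',s.round(4),'need',((s-v)*1e3).round(1),'iou',round(iou(mv,hv),2),round(iou(ms&~mv,hull(c,s,.045,SP)&(1-hv)),2),rv[0]['confidence'])
    if save: cv2.imwrite(save,cv2.resize(c['frame'][120:360,200:520,::-1],(800,600)))
    return v,s
E
python3 - <<'E'
from s import *
for n in('top','scene'): measure(n)
E
```

```text
top vase [ 0.6067 -0.0025] stand [ 0.6091 -0.0284] need [  2.4 -25.9] iou 0.98 0.92 0.75
scene vase [0.61   0.0037] stand [ 0.6127 -0.0229] need [  2.8 -26.5] iou 0.93 0.83 0.83
```

Emit:
apply_moves(targets=[{"travel": [-0.036, -0.026, 0.01], "roll": -0.1, "jaw": 0}, {"travel": [-0.072, -0.052, 0.015], "roll": -0.2, "jaw": 0}, {"travel": [-0.108, -0.078, 0.02], "roll": -0.3, "jaw": 0}, {"travel": [-0.144, -0.104, 0.02], "roll": -0.417, "jaw": 0}, {"travel": [-0.18, -0.129, 0.02], "roll": -0.417, "jaw": 0}, {"travel": [-0.216, -0.155, 0.02], "roll": -0.417, "jaw": 0}, {"travel": [-0.252, -0.18, 0.02], "roll": -0.417, "jaw": 0}, {"travel": [-0.288, -0.206, 0.02], "roll": -0.417, "jaw": 0}, {"travel": [-0.32, -0.229, 0.02], "roll": -0.417, "jaw": 0}, {"travel": [-0.35, -0.25, 0.02], "roll": -0.417, "jaw": 0}, {"travel": [-0.38, -0.272, 0.02], "roll": -0.417, "jaw": 0}, {"travel": [-0.4, -0.286, 0.02], "roll": -0.417, "jaw": 0}])

```text
t: 2.3
ee_pos: [0.4949, 0.2187, 0.2117]
tool_rot: [[-0.995, -0.099, 0.001], [-0.099, 0.995, -0.0], [-0.001, -0.0, -1.0]]
wrist_force: [1.1, 0.2, -0.5]
grip_width: 0.0001
finger_force: 0.0
```

```bash
cat > go.py <<'E'
from h import *
import sys
s=manip.state(); R=np.array(s['tool_rot']); t=np.array([float(a) for a in sys.argv[1:4]])
print('t',round(s['t'],2),'ee',np.round(s['ee_pos'],4),'travel',(R.T@(t-s['ee_pos'])).round(4),'yaw y',np.degrees(np.arctan2(R[1,1],R[0,1])).round(1),'F',np.round(s['wrist_force'],2),s['grip_width'])
E
python3 go.py .6005 .0752 .2
```

```text
t 2.3 ee [0.4949 0.2187 0.2117] travel [-0.0909 -0.1532  0.0119] yaw y 95.7 F [ 1.1   0.18 -0.47] 0.00012915261189853404
```

Emit:
apply_moves(targets=[{"travel": [-0.02, -0.035, 0.01], "roll": 0, "jaw": 0}, {"travel": [-0.04, -0.068, 0.01], "roll": 0, "jaw": 0}, {"travel": [-0.06, -0.1, 0.01], "roll": 0, "jaw": 0}, {"travel": [-0.08, -0.135, 0.01], "roll": 0, "jaw": 0}, {"travel": [-0.091, -0.153, 0.015], "roll": 0, "jaw": 0}, {"travel": [-0.091, -0.153, 0.035], "roll": 0, "jaw": 0}, {"travel": [-0.091, -0.153, 0.06], "roll": 0, "jaw": 0}, {"travel": [-0.091, -0.153, 0.085], "roll": 0, "jaw": 0}, {"travel": [-0.091, -0.153, 0.11], "roll": 0, "jaw": 0}, {"travel": [-0.091, -0.153, 0.12], "roll": 0, "jaw": 0}, {"travel": [-0.091, -0.153, 0.128], "roll": 0, "jaw": 0}, {"travel": [-0.091, -0.153, 0.128], "roll": 0, "jaw": 0}])

```text
t: 3.3
ee_pos: [0.5986, 0.0788, 0.0822]
tool_rot: [[-0.995, -0.101, -0.002], [-0.101, 0.995, -0.0], [0.002, -0.0, -1.0]]
wrist_force: [-0.2, 0.2, 0.2]
grip_width: -0.0
finger_force: 0.0
```

```bash
python3 - <<'E'
from s import *
for n in('top','scene'): 
    try: measure(n,f'pics/{n}2.png')
    except Exception as e: print(e)
E
python3 go.py .6005 .0752 .08
```

```text
list index out of range
scene vase [0.6136 0.0038] stand [ 0.6141 -0.0233] need [  0.4 -27.1] iou 0.8 0.81 0.77
t 3.6 ee [0.6003 0.079  0.0847] travel [ 0.0002 -0.0038  0.0047] yaw y 95.8 F [-1.03 -0.22  0.02] 9.966820281901214e-05
```

View pics/scene2.png

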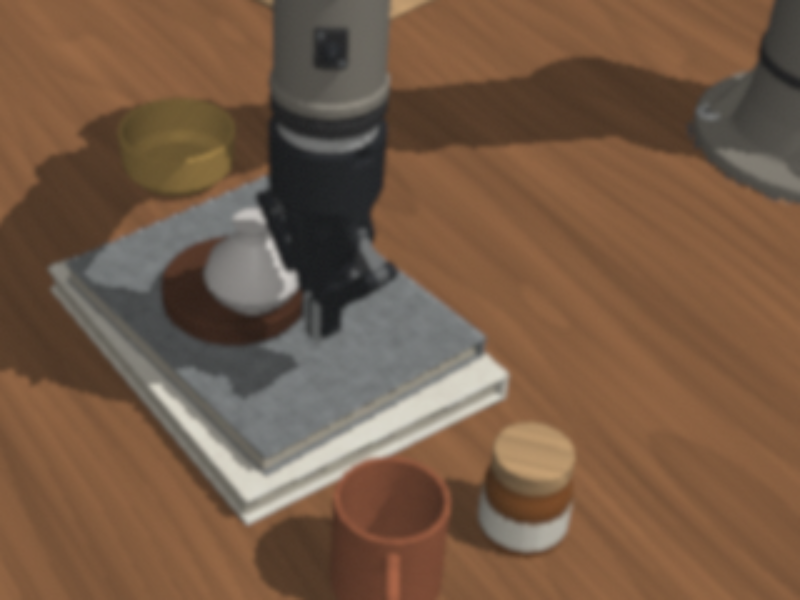

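Emit:
apply_moves(targets=[{"travel": [0, 0.01, -0.02], "roll": 0, "jaw": 0}, {"travel": [0, 0.02, -0.03], "roll": 0.12, "jaw": 0}, {"travel": [0, 0.02, -0.03], "roll": 0.24, "jaw": 0}, {"travel": [0, 0.02, -0.03], "roll": 0.36, "jaw": 0}, {"travel": [0, 0.02, -0.03], "roll": 0.48, "jaw": 0}, {"travel": [0, 0.02, -0.03], "roll": 0.6, "jaw": 0}, {"travel": [0, 0.02, -0.03], "roll": 0.72, "jaw": 0}, {"travel": [0, 0.02, -0.03], "roll": 0.84, "jaw": 0}, {"travel": [0, 0.02, -0.03], "roll": 0.96, "jaw": 0}, {"travel": [0, 0.02, -0.03], "roll": 1.08, "jaw": 0}, {"travel": [0, 0.02, -0.03], "roll": 1.2, "jaw": 0}, {"travel": [0, 0.02, -0.03], "roll": 1.32, "jaw": 0}])

```text
t: 4.6
ee_pos: [0.5977, 0.099, 0.1142]
tool_rot: [[-0.339, 0.941, 0.001], [0.941, 0.339, 0.001], [0.0, 0.002, -1.0]]
wrist_force: [0.3, -0.8, -0.6]
grip_width: -0.0001
finger_force: 0.0
```

Emit:
apply_moves(targets=[{"travel": [0, 0, 0], "roll": 0.12, "jaw": 0}, {"travel": [0, 0, 0], "roll": 0.25, "jaw": 0}, {"travel": [0, 0, 0.02], "roll": 0.25, "jaw": 0}, {"travel": [0, 0, 0.03], "roll": 0.25, "jaw": 0}, {"travel": [0, 0, 0.036], "roll": 0.25, "jaw": 0}, {"travel": [0, 0, 0.036], "roll": 0.25, "jaw": 0}])

```text
t: 5.1
ee_pos: [0.5961, 0.0989, 0.076]
tool_rot: [[-0.103, 0.995, -0.003], [0.995, 0.103, -0.0], [0.0, -0.003, -1.0]]
wrist_force: [0.6, -0.0, 0.8]
grip_width: 0.0001
finger_force: 0.0
```

```bash
python3 - <<'E'
from s import *
for n in('top','scene'): 
    try: measure(n,f'pics/{n}3.png')
    except Exception as e: print(e)
E
python3 go.py .6005 .0752 .077
```

```text
top vase [ 0.6068 -0.0033] stand [ 0.6091 -0.0288] need [  2.3 -25.5] iou 0.93 0.93 0.75
scene vase [ 0.6131 -0.0034] stand [ 0.6172 -0.026 ] need [  4.1 -22.6] iou 0.72 0.67 0.77
t 5.4 ee [0.5978 0.0987 0.078 ] travel [-0.0237  0.0003  0.001 ] yaw y 5.8 F [ 0.6  -0.21 -0.29] -0.00019140124069006527
```

View pics/scene3.png

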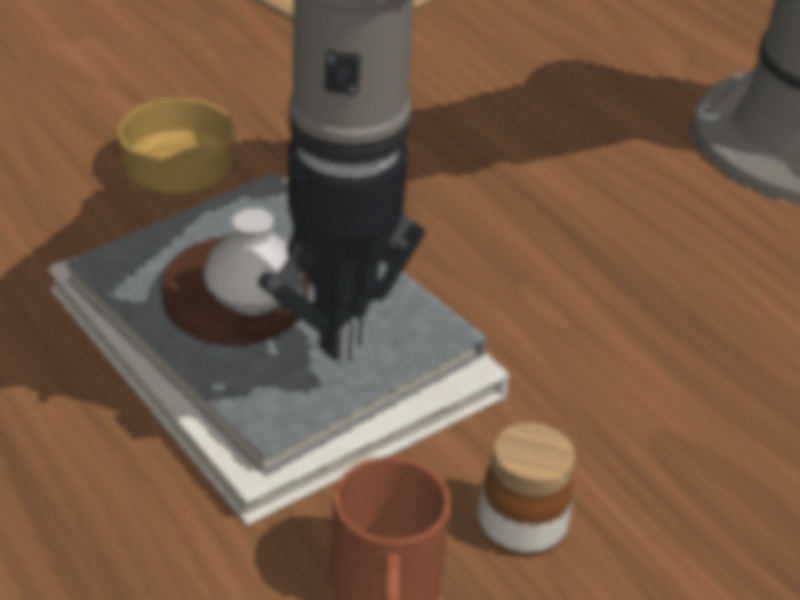

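Emit:
apply_moves(targets=[{"travel": [-0.01, 0, 0.001], "roll": 0, "jaw": 0}, {"travel": [-0.02, 0, 0.001], "roll": 0, "jaw": 0}, {"travel": [-0.03, 0, 0.001], "roll": 0, "jaw": 0}, {"travel": [-0.037, 0, 0.001], "roll": 0, "jaw": 0}, {"travel": [-0.042, 0, 0.001], "roll": 0, "jaw": 0}, {"travel": [-0.045, 0, 0.001], "roll": 0, "jaw": 0}, {"travel": [-0.047, 0, 0.001], "roll": 0, "jaw": 0}, {"travel": [-0.049, 0, 0.001], "roll": 0, "jaw": 0}, {"travel": [-0.051, 0, 0.001], "roll": 0, "jaw": 0}, {"travel": [-0.053, 0, 0.001], "roll": 0, "jaw": 0}, {"travel": [-0.055, 0, 0.001], "roll": 0, "jaw": 0}, {"travel": [-0.057, 0, 0.001], "roll": 0, "jaw": 0}])

```text
t: 6.4
ee_pos: [0.6031, 0.0428, 0.0762]
tool_rot: [[-0.103, 0.995, -0.0], [0.995, 0.103, 0.001], [0.001, -0.0, -1.0]]
wrist_force: [-0.3, 0.6, 0.5]
grip_width: 0.0002
finger_force: 0.6
```

Emit:
apply_moves(targets=[{"travel": [-0.0015, 0, 0], "roll": 0, "jaw": 0}, {"travel": [-0.003, 0, 0], "roll": 0, "jaw": 0}, {"travel": [-0.0045, 0, 0], "roll": 0, "jaw": 0}, {"travel": [-0.006, 0, 0], "roll": 0, "jaw": 0}, {"travel": [-0.0075, 0, 0], "roll": 0, "jaw": 0}, {"travel": [-0.009, 0, 0], "roll": 0, "jaw": 0}, {"travel": [-0.01, 0, 0], "roll": 0, "jaw": 0}, {"travel": [-0.01, 0, 0], "roll": 0, "jaw": 0}])

```text
t: 7.07
ee_pos: [0.6041, 0.0316, 0.0763]
tool_rot: [[-0.102, 0.995, 0.0], [0.995, 0.102, -0.0], [-0.0, 0.0, -1.0]]
wrist_force: [0.3, 1.0, 0.4]
grip_width: -0.0001
finger_force: 0.3
```

```bash
python3 - <<'E'
from s import *
for n in('top','scene'): 
    try: measure(n,f'pics/{n}4.png')
    except Exception as e: print(e)
E
python3 go.py .6005 .0752 .077
```

```text
top vase [ 0.6046 -0.0331] stand [ 0.6042 -0.0458] need [ -0.4 -12.6] iou 0.46 0.36 0.8
scene vase [ 0.6303 -0.    ] stand [ 0.6214 -0.0232] need [ -8.9 -23.2] iou 0.36 0.42 0.97
t 7.37 ee [0.6041 0.0318 0.0763] travel [ 0.0436  0.0008 -0.0007] yaw y 5.8 F [ 0.69  0.18 -0.16] -0.00011633980308191848
```

View pics/scene4.png

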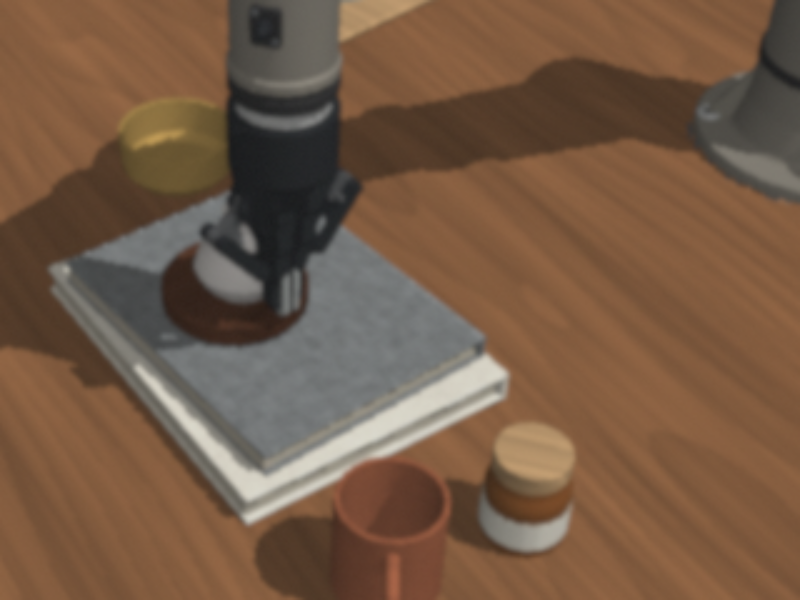

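The vase's belly edge has moved from column 204 to about 193. It is upright, and the stand's edges (162–308) are where they were. I'll back off and measure.

Emit:
apply_moves(targets=[{"travel": [0.005, 0, 0], "roll": 0, "jaw": 0}, {"travel": [0.02, 0, 0], "roll": 0, "jaw": 0}, {"travel": [0.04, 0, 0], "roll": 0, "jaw": 0}, {"travel": [0.06, 0, 0], "roll": 0, "jaw": 0}, {"travel": [0.09, 0, 0], "roll": 0, "jaw": 0}, {"travel": [0.11, 0, 0], "roll": 0, "jaw": 0}, {"travel": [0.12, 0, 0], "roll": 0, "jaw": 0}, {"travel": [0.12, 0, 0], "roll": 0, "jaw": 0}])

```text
t: 8.03
ee_pos: [0.5914, 0.1552, 0.076]
tool_rot: [[-0.107, 0.994, -0.0], [0.994, 0.107, 0.001], [0.001, -0.0, -1.0]]
wrist_force: [1.4, 1.1, 0.6]
grip_width: 0.0001
finger_force: 0.0
```

```bash
python3 - <<'E'
from s import *
for n in('top','scene'): 
    for i in (0,1):
        try: measure(n,f'pics/{n}5.png')
        except Exception as e: print(e)
E
python3 go.py .6005 .0752 .077
```

```text
top vase [ 0.6079 -0.0179] stand [ 0.6081 -0.0282] need [  0.2 -10.4] iou 0.93 0.89 0.68
top vase [ 0.6078 -0.0185] stand [ 0.6076 -0.0284] need [-0.2 -9.9] iou 0.96 0.89 0.89
scene vase [ 0.6102 -0.0112] stand [ 0.6108 -0.0236] need [  0.6 -12.4] iou 0.94 0.9 0.69
scene vase [ 0.6113 -0.0115] stand [ 0.6108 -0.0223] need [ -0.5 -10.8] iou 0.92 0.85 0.85
t 8.63 ee [0.5919 0.1511 0.0763] travel [-0.0764  0.0008 -0.0007] yaw y 5.8 F [0.77 0.15 0.26] -0.00047107603869398466
```

Emit:
apply_moves(targets=[{"travel": [-0.02, 0, 0], "roll": 0, "jaw": 0}, {"travel": [-0.04, 0, 0], "roll": 0, "jaw": 0}, {"travel": [-0.06, 0, 0], "roll": 0, "jaw": 0}, {"travel": [-0.08, 0, 0], "roll": 0, "jaw": 0}, {"travel": [-0.095, 0, 0], "roll": 0, "jaw": 0}, {"travel": [-0.105, 0, 0], "roll": 0, "jaw": 0}, {"travel": [-0.112, 0, 0], "roll": 0, "jaw": 0}, {"travel": [-0.115, 0, 0], "roll": 0, "jaw": 0}, {"travel": [-0.117, 0, 0], "roll": 0, "jaw": 0}, {"travel": [-0.119, 0, 0], "roll": 0, "jaw": 0}, {"travel": [-0.12, 0, 0], "roll": 0, "jaw": 0}, {"travel": [-0.121, 0, 0], "roll": 0, "jaw": 0}])

```text
t: 9.63
ee_pos: [0.6042, 0.032, 0.0762]
tool_rot: [[-0.103, 0.995, -0.0], [0.995, 0.103, 0.0], [0.0, -0.0, -1.0]]
wrist_force: [-1.0, 0.3, 0.3]
grip_width: -0.0002
finger_force: 0.0
```

Emit:
apply_moves(targets=[{"travel": [-0.0015, 0, 0], "roll": 0, "jaw": 0}, {"travel": [-0.003, -0.0005, 0], "roll": 0, "jaw": 0}, {"travel": [-0.0045, -0.0005, 0], "roll": 0, "jaw": 0}, {"travel": [-0.006, -0.0005, 0], "roll": 0, "jaw": 0}, {"travel": [-0.0075, -0.001, 0], "roll": 0, "jaw": 0}, {"travel": [-0.009, -0.001, 0], "roll": 0, "jaw": 0}, {"travel": [-0.0095, -0.001, 0], "roll": 0, "jaw": 0}, {"travel": [-0.0095, -0.001, 0], "roll": 0, "jaw": 0}, {"travel": [0.005, -0.001, 0], "roll": 0, "jaw": 0}, {"travel": [0.025, -0.001, 0], "roll": 0, "jaw": 0}, {"travel": [0.055, -0.001, 0], "roll": 0, "jaw": 0}, {"travel": [0.085, -0.001, 0], "roll": 0, "jaw": 0}])

```text
t: 10.63
ee_pos: [0.5944, 0.1164, 0.0765]
tool_rot: [[-0.1, 0.995, 0.0], [0.995, 0.1, -0.0], [-0.0, 0.0, -1.0]]
wrist_force: [1.2, 0.2, -0.8]
grip_width: 0.0004
finger_force: 0.0
```

Emit:
apply_moves(targets=[{"travel": [0.02, 0, 0], "roll": 0, "jaw": 0}, {"travel": [0.03, 0, -0.03], "roll": 0, "jaw": 0}, {"travel": [0.04, 0, -0.06], "roll": 0, "jaw": 0}, {"travel": [0.04, 0, -0.06], "roll": 0, "jaw": 0}])

```text
t: 10.97
ee_pos: [0.5938, 0.1601, 0.1416]
tool_rot: [[-0.107, 0.994, 0.009], [0.994, 0.107, 0.005], [0.004, 0.01, -1.0]]
wrist_force: [1.3, -0.2, 0.8]
grip_width: -0.0
finger_force: 0.0
```

```bash
python3 - <<'E'
from s import *
for n in('top','scene'): 
    for i in (0,1,2):
        try: measure(n,f'pics/{n}6.png',v0=(.609,-.025))
        except Exception as e: print(e)
E
python3 go.py .6005 .0752 .077
```

```text
top vase [ 0.608  -0.0284] stand [ 0.6091 -0.0284] need [ 1.1 -0.1] iou 0.94 0.92 0.65
top vase [ 0.6076 -0.029 ] stand [ 0.6092 -0.0288] need [1.7 0.2] iou 0.95 0.92 0.79
top vase [ 0.6081 -0.0284] stand [ 0.6094 -0.0276] need [1.2 0.9] iou 0.97 0.87 0.78
scene vase [ 0.6122 -0.0221] stand [ 0.611  -0.0233] need [-1.2 -1.2] iou 0.94 0.9 0.73
scene vase [ 0.6109 -0.0221] stand [ 0.6103 -0.0243] need [-0.6 -2.2] iou 0.91 0.92 0.85
scene vase [ 0.6113 -0.0224] stand [ 0.6104 -0.0242] need [-0.8 -1.9] iou 0.92 0.91 0.69
t 11.87 ee [0.5905 0.1553 0.1363] travel [-0.0808  0.0018  0.0593] yaw y 5.8 F [ 0.18  0.99 -0.08] -4.5979858224470136e-05
```

View pics/top6.png

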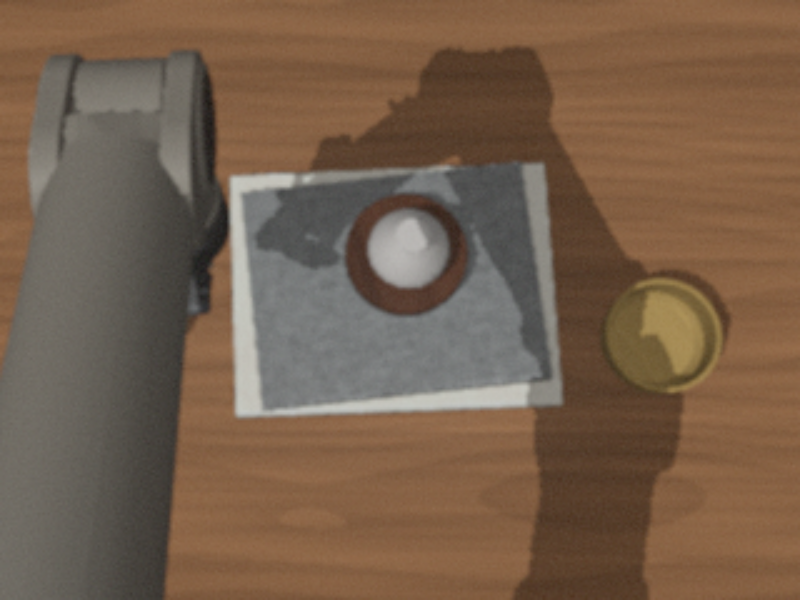

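View pics/scene6.png

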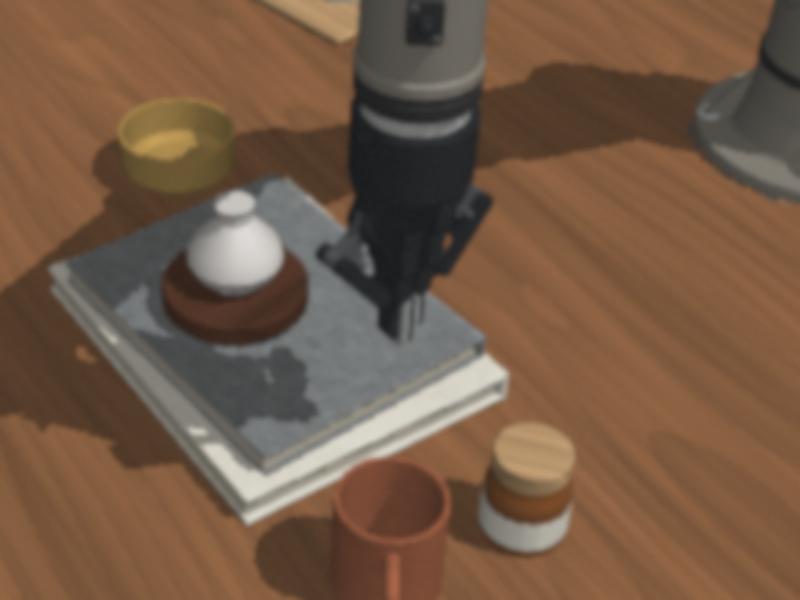

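The vase's belly centre is at about (408, 248) and the stand's at (408, 254) in the top crop. The difference is height parallax, and the two cameras put the vase within about 1–2 mm of centre. It stands upright, with the stand where it was and the gripper clear.

```bash
python3 -c "
from cell import manip
print(manip.hand_in())"
```

```text
the job is handed in; nothing more can be done
None
```

The vase stands upright in the middle of its stand, within about 1–2 mm by both cameras, the stand has not visibly moved, and the job was handed in at about 12 s.

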